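Ball pyramid in the clip dish, turned to the sharpener

ROBOT

A 7-joint arm with a two-finger parallel gripper is mounted at the origin on the work surface. World frame = base frame: x ahead of the robot, y to its left, z up, the work surface at z = 0. Lengths are in mm, angles in rad, forces in N, time in s.
With the tool pointing down it reaches from about 400 to 875 mm from the base axis. Payload 4.4 kg.
Tool frame: the origin (TCP) lies midway between the tips of the shut fingers; the grasp point (between the pads) lies 19 mm behind it (bot.tcp_to_grasp is the distance from the TCP to the grasp point, in mm); z points along the fingers, y is the line along which they close (so a half turn about z gives the same grasp; the last joint's range is limited). The gripper opens to 85 mm and grips with 20 to 120 N. Pads are 22 mm wide; open, the fingers measure 114 mm over their backs; the gripper's body (76 mm by 85 mm) begins 54 mm behind the grasp point. The pads swing forward as they close: fully open they stand 13 mm farther back than shut.
Start: joints at [-1.181, 0.628, 0.038, 1.517, -0.027, 0.996, -0.02], TCP at [286.097, 583.666, 231.313] pointing down, gripper open.
Joint ranges: [-3.06, 3.06], [-0.37, 2.12], [-1.25, 1.32], [0.18, 2.47], [-1.1, 4.24], [0.23, 1.98], [-2.94, 2.94]. Speed limits (rad/s): [2.57, 2.57, 3.14, 3.14, 3.14, 3.14, 3.14].

INTERFACE

Orientations are given as a unit quaternion [w, x, y, z].
In Python, from plant import sensors, viewer, job, models, bot gives the robot as it stands.
- The arm moves only by the shell command python3 -m jog 'ROWS' [FORCE]. ROWS is JSON, a list of rows, each an object with "fingers": the closure, from -1 (fully open) to 1 (shut); "linear": the shift along the world's x, y, z in units of 250 mm (1.0 is 250 mm), a list of three; "turn": the turn, a rotation vector about the world's x, y, z in units of 2 rad (1.0 is 2 rad), a list of three. A call has 1 to 12 rows; each row shifts and turns the commanded pose from where the row before left it; what a row does not reach is not made up. A row lasts 1/10 s, in which the tool goes at most 50 mm and 8.59 degrees, less where a joint would pass 70% of its speed; a pose out of reach is approached as far as the arm can. A call with a number of a shift or a turn outside -1 to 1 is refused whole. A call with a gripper value outside its range is refused whole. The fingers move at their own pace and stop on an object; FORCE is the grip in N (left out, the last holds). Time passes only in rows, so rows that do not move let the fingers close. It gives the time, the measured TCP pose, the force, the opening and the grip force at its end, in the units of the state.
- sensors.state(): the state, without advancing time (a new reading comes with each control period).
- viewer.capture(name): name is "side" or "top"; returns (picture, depth): 384x512x3 uint8, red, green, blue; 384x512 float32, mm along the optical axis (not along the pixel's ray), 0 where there is no reading.
- viewer.camera_params(name): a dict with "camera_matrix" (3x3 intrinsics, pixels), "R" (3x3) and "t" (3): a world point X has camera coordinates R X + t. Camera axes: x right, y down, z forward; pixel columns grow to the right and rows downward; lengths in mm; the calibration is good to about 2 mm. A picture is of the moment at which its call begins. camera_params takes no time and is no camera call.
- job.hand_in(): hands the job in; it is judged then, once.
Trained networks look in the newest picture that a camera, given by its name, has taken for a name from the list of things; names that differ only in an ending like _2 or _b are one class to them, and where a whole thing is asked for, a point or a joint stands for the part that bears it (a point fixed in the world has none). Each returns a list of dicts, best first, with "confidence" (0 to 1); they miss things now and then, are a little off and sometimes report something else, mostly with a low value. They report only what shows in the picture. A call takes as long as a camera call. They do not tell look-alikes from the thing itself.
- models.spot_in(camera, name): "centre" ([x, y, z] in mm, in the coordinates of the camera as it stood for that picture, good to about 4 mm: the middle of the surface that is visible of it).
- models.regions_of(camera, name): "mask" (384x512 bool, what is visible of it).
- models.mark_of(camera, name): "centre" ([x, y, z] in mm, in the coordinates of the camera as it stood for that picture, good to about 4 mm: a listed point, or the origin of a listed thing).
The state is a dict: "time_s": time; "qpos": joint angles; "joint_vel": joint speeds; "joint_efforts": joint torques, N m; "ee_pos": TCP position; "ee_rot": TCP orientation; "force": force on the tool from outside, world axes, zero at the start; "ft_torque": the same for the moment, N m; "opening": finger opening in mm; "finger_force": force on a finger pad.
Only numpy, scipy, OpenCV 4.12 (cv2) and the standard library are available. Lean on these libraries where they do the work, as an engineer would, in place of code of your own. Each camera call takes 0.05 s, during which the arm holds its last target. There are 200 camera calls.

TASK

Set the single ball that lies on the tape roll into the hollow on top of the three balls in the clip dish, so that the four make a little pyramid, and let go of it. Then gently grip the dish by its two flat sides, lift it level and turn it about a quarter turn so that its lip points straight at the pencil sharpener, and finish while still holding it, level and still, about 10 cm above the middle of its cork mat with the pyramid intact, ready to be taken from that side. Let no ball fall on the table and leave everything else where it stands.

Things in the scene. Friction and masses are not known exactly. Their poses are not given: they have to be found in the camera images.
- mat: Fixed square cork mat, 120 x 120 x 4 mm, flat on the table; the dish stands near its middle. Origin at the centre of its underside (table height), z up.
- dish: Brown tortoiseshell acetate dish, loose, about 150 g, on the mat. Round well 59 mm across, floor 4 mm thick, rim 26 mm above the underside. Two flat outer sides (26 mm wide, full height) facing its +y and -y, 67 mm apart, are the grip. A lip 24 mm wide, 4 mm thick juts from the rim along +x to 55 mm from the centre; it starts pointing away from the robot. Origin: centre of the underside, z up.
- lip_end (a point): Middle of the free end of the dish's lip, on its upper face: 55 mm along the dish's +x, 24.5 mm above its underside.
- top_ball: The white plastic ball to be set on top, 27 mm diameter, 14 g, on the hole of the tape roll, its middle 28 mm above the table. Origin at its centre. Seated on the others its middle is on the dish's axis, 39.5 mm above the dish's underside; the balls below then reach to 8.5 mm under its middle, so hold it with at most 6 mm of fingertip below its middle. A jolt to the dish rolls it off.
- ball1: One of three white plastic balls, 27 mm diameter, 14 g, that lie in the dish's well and touch one another in a triangle about its centre with under 1 mm of play. Origin at its centre (17.5 mm above the dish's underside).
- ball2: One of three white plastic balls, 27 mm diameter, 14 g, that lie in the dish's well and touch one another in a triangle about its centre with under 1 mm of play. Origin at its centre (17.5 mm above the dish's underside).
- ball3: One of three white plastic balls, 27 mm diameter, 14 g, that lie in the dish's well and touch one another in a triangle about its centre with under 1 mm of play. Origin at its centre (17.5 mm above the dish's underside).
- tape_roll: Roll of tape lying flat, loose, 80 g: 52 mm outer diameter, 20 mm hole, 19 mm high. Origin at the centre of its underside. Stays about where it is.
- sharpener: Cream electric pencil sharpener with a black rocker switch on top, fixed, 120 (x) x 85 (y) x 104 mm high, about 21 cm to the left or to the right of the mat; the card holder is on the other side. Origin at the centre of its underside: the lip must point at this centre as seen from above.
- card_holder: Chrome business card holder with cards, 60 x 100 x 55 mm, loose bystander, on the other side of the mat from the sharpener. Origin at the centre of its underside.
- eraser1: Pink rubber eraser, 45 x 20 x 12 mm, bystander on the robot's side of the mat. Origin at the centre of its underside.
- eraser2: Pink rubber eraser, 45 x 20 x 12 mm, bystander beside the left edge of the mat. Origin at the centre of its underside.
- pencil_box: Chunky open wooden pencil box, 90 x 210 x 60 mm, bystander at the far edge. Origin at the centre of its underside.
- stapler: Black desk stapler, 40 x 150 x 65 mm, bystander at the far edge. Origin at the centre of its underside.
- hole_punch: Grey two-hole punch, 110 x 130 x 80 mm, bystander at the far edge. Origin at the centre of its underside.
There are look-alikes about, which are no part of the job. There is more than one size of the mat; the one meant has the size given above.

How it is judged:
By the outcome, as a careful person would: the job done as asked, in the order asked, and still so for the second after the job is handed in, while the arm keeps its last pose, push and grip.
It also fails if it takes over 69 s, if anything falls off the work surface, if the arm or the gripper's body presses on something with over 40 N, if the wrist force passes 120 N, or if a joint passes its speed limit or range.

## Working session

There is one attempt and no reset: what is moved stays moved. The work goes in short steps, Python scripts to look and compute and a shell command to move; the robot and the scene stay as the last step left them, time stands still between calls to the robot, and variables do not carry over. Pictures are saved under pics/ and viewed, at most 10 in all, crops included, and the job is handed in when it is done.

```bash
mkdir -p pics; ls; python3 - <<'E'
from plant import sensors, viewer, job, models, bot
import cv2,numpy as np
print(sensors.state())
ims=[]
for n in ("top","side"):
    p,d=viewer.capture(n); cv2.imwrite(f"pics/{n}0.png",p[:,:,::-1]); np.savez(f"{n}0.npz",p=p,d=d)
    c=viewer.camera_params(n); print(n,c)
    R=np.array(c["R"]);t=np.array(c["t"])
    for o in ("mat","dish","lip_end","top_ball","ball1","tape_roll","sharpener","card_holder","eraser1"):
        for r in models.mark_of(n,o)[:4]:
            print(n,o,round(r["confidence"],2),np.round(R.T@(np.array(r["centre"])-t),1))
E
```

```text
pics
{'time_s': 0.0, 'qpos': array([-1.18080141,  0.62933668,  0.03846851,  1.51834216, -0.02698616,
        0.99625319, -0.01997052]), 'joint_vel': array([-1.36170837e-03, -1.02993053e-03,  4.48900157e-05, -2.38438000e-04,
        8.36669287e-04, -1.17899716e-03,  5.33835738e-04]), 'joint_efforts': array([ 7.06447863e-04, -5.63409662e+01,  1.22664951e+00, -1.93444991e+01,
        1.10934488e-02,  1.04749753e-02, -2.52693934e-05]), 'ee_pos': array([285.84390182, 583.11383933, 230.40393096]), 'ee_rot': array([-1.81295412e-04,  2.25921905e-01,  9.74144991e-01, -8.92109852e-04]), 'force': array([ 0.03684407,  0.05520965, -0.00740006]), 'ft_torque': array([ 0.03827507, -0.00100249, -0.00541035]), 'finger_force': 0.0, 'opening': 85.5474959018556}
top {'camera_matrix': array([[465.3080036 ,   0.        , 253.42550436],
       [  0.        , 465.3080036 , 191.29098666],
       [  0.        ,   0.        ,   1.        ]]), 'R': array([[-0.02398617, -0.99944726, -0.02301842],
       [-0.98429526,  0.02763808, -0.174353  ],
       [ 0.17489281,  0.01847486, -0.98441413]]), 't': array([  31.293
[... 1027 characters left out ...]
2623]]), 't': array([431.09333244, 180.3041579 , 849.9256236 ])}
side mat 0.87 [ 2.733e+02  2.723e+02 -2.000e-01]
side mat 0.55 [476.3 -31.7  -2.5]
side dish 0.54 [479.7 -30.1  -2.3]
side lip_end 0.69 [499.9 -22.1  20.2]
side lip_end 0.56 [536.  -33.7  27. ]
side top_ball 0.55 [597.8 -20.3  26.4]
side ball1 0.62 [498.7 -24.9  22.8]
side ball1 0.43 [474.4 -15.   22.4]
side ball1 0.41 [476.9 -40.1  25. ]
side tape_roll 0.72 [599.8 -20.3  -1.6]
side sharpener 0.73 [ 483.1 -249.3    4.7]
side sharpener 0.71 [ 764.4 -214.9   -3. ]
side eraser1 0.75 [534.2 -35.6  24. ]
side eraser1 0.64 [503.4  67.8  -3.4]
side eraser1 0.5 [ 3.846e+02  5.100e+00 -1.000e-01]
side eraser1 0.49 [ 480.9 -248.8    5.2]
```

View pics/top0.png

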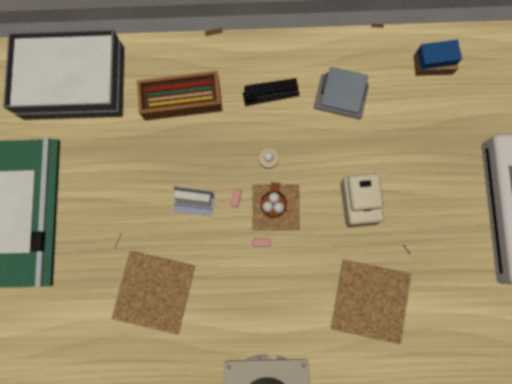

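View pics/side0.png

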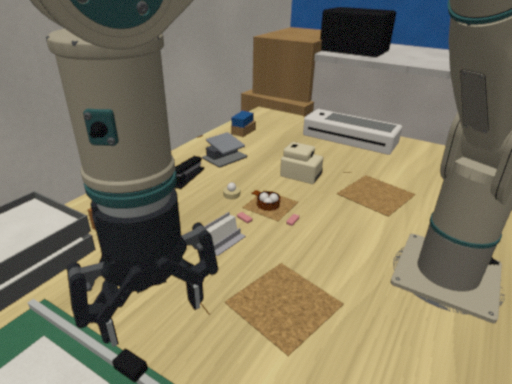

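The top view shows the sharpener to the right (363,200), the card holder to the left, the dish at (273,203) and the loose ball at (268,157). Next I'll refine these positions by colour and depth.

```bash
cat > h.py <<'E'
import numpy as np,cv2
from plant import sensors, viewer, models
def cam(n):
    c=viewer.camera_params(n); return np.array(c["camera_matrix"]),np.array(c["R"]),np.array(c["t"])
def plane(n,u,v,z):
    K,R,t=cam(n); d=R.T@np.linalg.inv(K)@[u,v,1]; o=-R.T@t
    return o+d*(z-o[2])/d[2]
def proj(n,X):
    K,R,t=cam(n); p=K@(R@np.array(X,float)+t); return p[:2]/p[2]
E
python3 - <<'E'
from h import *
np.set_printoptions(precision=1,suppress=True)
# cloud of top
f=np.load("top0.npz");p,d=f["p"],f["d"]
K,R,t=cam("top")
v,u=np.mgrid[:384,:512]
C=np.stack([(u-K[0,2])/K[0,0]*d,(v-K[1,2])/K[1,1]*d,d],-1)
W=(C-t)@R
print("table z",np.median(W[255:270,210:300,2]))
s=W[170:230,330:400]; m=s[...,2]>60; print("sharp",s[m].min(0),s[m].max(0),s[m].mean(0))
s=W[175:225,160:230]; m=s[...,2]>15; print("cards",s[m].min(0),s[m].max(0))
s=W[140:175,250:290]; m=s[...,2]>12; print("tape",s[m].min(0),s[m].max(0)); m=s[...,2]>28;print("balltop",s[m].mean(0),s[m].max(0))
s=W[180:232,250:302]; m=s[...,2]>14; print("dish",s[m].min(0),s[m].max(0))
m=(d>0)
for n,(u0,u1,v0,v1) in {"top":(250,304,145,225),"side":(215,290,175,215)}.items():
    q=np.load(n+"0.npz")["p"]
    c=cv2.resize(q[v0:v1,u0:u1],None,fx=7,fy=7,interpolation=cv2.INTER_CUBIC)
    cv2.imwrite(f"pics/{n}c.png",c[:,:,::-1])
for n in("top","side"):
  viewer.capture(n)
  for o in ("mat","top_ball","ball1","dish","tape_roll","lip_end"):
    for r in models.regions_of(n,o)[:4]:
        y,x=np.nonzero(r["mask"]); print(n,o,round(r["confidence"],2),x.mean(),y.mean(),x.min(),x.max(),y.min(),y.max(),len(x), plane(n,x.mean(),y.mean(),{"mat":4,"top_ball":28,"ball1":21.5}.get(o,15)))
E
cd pics; python3 -c "
import cv2,numpy as np
a=cv2.imread('topc.png');b=cv2.imread('sidec.png');print(a.shape,b.shape)
H=max(a.shape[0],b.shape[0]);o=np.zeros((H,a.shape[1]+b.shape[1],3),'u1');o[:a.shape[0],:a.shape[1]]=a;o[:b.shape[0],a.shape[1]:]=b;f=min(800/o.shape[1],600/o.shape[0],1);cv2.imwrite('c0.png',cv2.resize(o,None,fx=f,fy=f))"
```

```text
table z -0.7381158570401088
sharp [ 308.6 -292.9   60.1] [ 539.8   -3.4 1184. ] [ 476.6 -242.    96.9]
cards [308.6  -3.4  15.3] [ 529.   224.2 1184. ]
tape [308.6 -47.2  13. ] [ 628.8    2.2 1184. ]
balltop [587.7 -21.8  89.3] [ 613.7   -3.4 1184. ]
dish [308.6 -65.5  14. ] [ 536.9    2.9 1184. ]
top mat 0.83 276.6868820039552 208.4192485168095 253 299 183 230 1517 [472.1 -39.6   4. ]
top mat 0.71 153.01508357113738 292.6049735018345 112 193 252 334 4906 [268.9 275.2   4. ]
top mat 0.58 370.8703112529928 301.53212290502796 332 410 260 343 5012 [ 235.  -263.3    4. ]
top top_ball 0.56 268.45762711864404 156.4406779661017 265 272 153 160 59 [603.3 -22.3  28. ]
top ball1 0.65 267.5633802816901 206.4788732394366 263 272 202 211 71 [475.3 -16.3  21.5]
top ball1 0.49 278.8067226890756 207.63025210084032 273 285 202 213 119 [471.6 -44.5  21.5]
top ball1 0.4 273.97058823529414 197.94117647058823 270 278 194 202 68 [496.6 -33.1  21.5]
top dish 0.6 273.5779569892473 200.63709677419354 260 286 182 217 372 [490.7 -32.   15. ]
top tape_roll 0.52 267.8785046728972 160.14018691588785 258 278 150 1
[... 183 characters left out ...]
71 121 3424 [780.1 210.6  15. ]
side mat 0.8 284.00921418636995 307.057197496523 225 342 263 355 5752 [263.3 288.2   4. ]
side mat 0.67 271.0794473229706 208.71848013816927 243 296 197 220 579 [460.3 -11.2   4. ]
side mat 0.67 375.93136664659846 194.87959060806742 338 413 176 215 1661 [ 231.7 -250.5    4. ]
side top_ball 0.52 231.28846153846155 186.71153846153845 228 235 183 190 52 [600.2 -18.4  28. ]
side ball1 0.22 271.67323481116586 207.89162561576356 243 297 196 220 609 [448.4   8.1  21.5]
side tape_roll 0.44 231.04375 193.51875 223 239 187 199 160 [591.   -3.5  15. ]
side lip_end 0.79 265.3539094650206 201.9917695473251 252 278 190 210 243 [483.1 -17.9  15. ]
(560, 378, 3) (280, 525, 3)
```

View pics/c0.png

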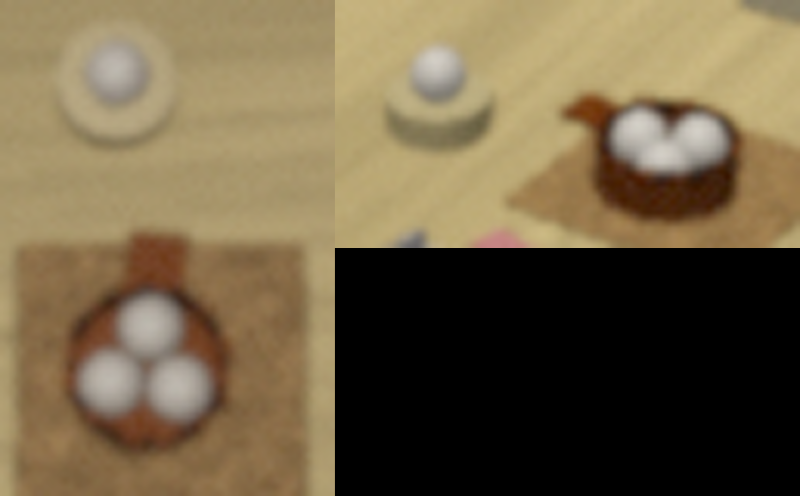

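```bash
python3 - <<'E'
from h import *
np.set_printoptions(precision=1,suppress=True)
P={}
for n in("top","side"):
    f=np.load(n+"0.npz");p=f["p"].astype(float)
    r,g,b=p[...,0],p[...,1],p[...,2]
    z={"top":(258,292,175,220),"side":(245,285,180,220)}[n]
    u0,u1,v0,v1=z
    red=(r-b)/(r+1); q=p[v0:v1,u0:u1]; s=red[v0:v1,u0:u1]; mx=r[v0:v1,u0:u1]
    if n=="top":
        for v in range(180,192):
            print(v,' '.join(f"{int(p[v,u,0])},{int(p[v,u,2])}" for u in range(266,284)))
    sat=(q.max(-1)-q.min(-1)); w=((sat<45)&(q.min(-1)>110)).astype('u1')
    k,l,st,ce=cv2.connectedComponentsWithStats(w)
    for i in range(1,k):
        if st[i,4]>8: c=ce[i]+[u0,v0]; print(n,"white",c,st[i],plane(n,*c,21.5))
for n,c in (("side",(263.9,196.5)),("side",(273.9,197.3))): print(plane(n,*c,21.5))
for x,y,o in ((481,-31,0),):
  for n in("top","side"): print(n,proj(n,(481,-31,21.5)))
for c in ((363,200),): print("sh",plane("top",*c,104))
f=np.load("top0.npz");d=f["d"];K,R,t=cam("top");v,u=np.mgrid[:384,:512]
W=(np.stack([(u-K[0,2])/K[0,0]*d,(v-K[1,2])/K[1,1]*d,d],-1)-t)@R
s=W[170:230,340:390];s=s[(s[...,2]>85)&(s[...,2]<115)];print("sharp",np.percentile(s,[1,50,99],axis=0))
E
```

```text
180 168,108 168,107 168,108 168,106 169,108 166,104 168,106 169,108 169,107 168,107 170,110 170,108 170,109 170,110 171,111 173,110 174,114 173,112
181 171,110 173,112 173,113 171,109 169,108 162,98 159,98 160,96 158,93 161,99 162,101 164,103 164,102 168,107 170,108 173,111 177,115 176,114
182 172,110 171,109 174,112 170,107 160,96 147,83 142,75 140,72 144,79 143,78 146,80 148,83 148,86 154,92 161,100 173,114 175,114 174,112
183 165,103 164,103 163,100 159,95 146,84 128,59 124,50 123,48 124,50 123,49 127,55 127,57 127,57 134,69 145,82 161,100 167,104 168,106
184 148,85 146,82 146,83 141,79 133,68 124,54 116,36 116,41 115,32 117,43 119,46 117,41 117,42 123,52 131,65 146,82 153,87 155,88
185 135,70 133,70 133,69 130,68 122,55 117,46 118,42 116,35 117,40 115,34 116,35 114,34 115,33 120,45 130,64 140,74 146,80 147,81
186 132,68 132,67 130,65 123,57 118,51 114,37 115,33 118,39 114,35 114,34 111,24 116,39 118,40 122,47 128,61 140,75 142,77 142,74
187 136,73 138,73 137,73 131,67 119,51 114,40 117,40 116,39 117,38 118,40 113,29 115,31 117,38 124,47 133,65 139,72 142,75 140,75
188 136,71 140,74 141,73 133,66 119,47 113,33 113,33 116,38 113,35 114,37 116,40 114,33 118,37 127,47 137,68 142,75 141,75 140,73
189 133,68 137,69 136,70 129,62 120,48 117,41 114,37 108,30 107,24 113,34 115,34 115,40 117,41 123,50 136,66 140,73 142,76 140,72
190 133,68 133,70 127,63 120,52 115,45 111,39 104,36 100,36 104,39 109,37 108,32 108,33 114,45 118,51 129,63 134,66 140,71 139,71
191 125,63 116,57 107,49 106,41 102,36 98,37 93,48 89,52 94,54 102,50 101,47 95,33 92,39 103,39 121,63 130,67 138,71 142,75
top white [273.  203.3] [  5  18  20  19 227] [482.9 -30.2  21.5]
side white [268.2 197.2] [ 15  12  18  11 138] [484.2 -35.9  21.5]
[496.5 -32.2  21.5]
[470.2 -44.1  21.5]
top [273.3 204.1]
side [268.4 198.2]
sh [ 472.6 -238.7  104. ]
sharp [[ 450.6 -284.    88.1]
 [ 492.1 -245.7   98.8]
 [ 535.  -209.6  105.4]]
```

```bash
python3 -m jog '[{"fingers":-1,"linear":[0.1,-0.2,0],"turn":[0,0,0]},{"fingers":-1,"linear":[0.1,-0.17,0],"turn":[0,0,0]},{"fingers":-1,"linear":[0.1,-0.17,0],"turn":[0,0,0.06]},{"fingers":-1,"linear":[0.1,-0.17,0],"turn":[0,0,0.06]},{"fingers":-1,"linear":[0.1,-0.17,0],"turn":[0,0,0.06]},{"fingers":-1,"linear":[0.1,-0.17,0],"turn":[0,0,0]},{"fingers":-1,"linear":[0.1,-0.17,0],"turn":[0,0,0]},{"fingers":-1,"linear":[0.1,-0.17,0],"turn":[0,0,0]},{"fingers":-1,"linear":[0.1,-0.17,0],"turn":[0,0,0]},{"fingers":-1,"linear":[0.1,-0.17,0],"turn":[0,0,0]},{"fingers":-1,"linear":[0.1,-0.17,0],"turn":[0,0,0]},{"fingers":-1,"linear":[0.1,-0.17,0],"turn":[0,0,0]}]'
```

```text
time_s: 2.9
ee_pos: [584.4, 69.6, 231.6]
ee_rot: [0.0, 0.048, 0.999, 0.0]
force: [-0.1, 0.6, -0.5]
opening: 85.2
finger_force: 0.0
```

```bash
python3 -m jog '[{"fingers":-1,"linear":[0.032,-0.175,0],"turn":[0,0,0]},{"fingers":-1,"linear":[0.032,-0.175,0],"turn":[0,0,0]},{"fingers":-1,"linear":[0,0,-0.15],"turn":[0,0,0]},{"fingers":-1,"linear":[0,0,-0.15],"turn":[0,0,0]},{"fingers":-1,"linear":[0,0,-0.15],"turn":[0,0,0]},{"fingers":-1,"linear":[0,0,-0.16],"turn":[0,0,0]},{"fingers":-1,"linear":[0,0,0],"turn":[0,0,0]},{"fingers":-1,"linear":[0,0,0],"turn":[0,0,0]},{"fingers":-1,"linear":[0,0,0],"turn":[0,0,0]}]'; python3 - <<'E'
from h import *
p,d=viewer.capture("side")
cv2.imwrite("pics/s1.png",cv2.resize(p[120:230,180:300],None,fx=5,fy=5,interpolation=cv2.INTER_CUBIC)[:,:,::-1])
print(sensors.state()["ee_pos"],proj("side",sensors.state()["ee_pos"]))
E
```

```text
time_s: 3.8
ee_pos: [601.3, -16.0, 81.1]
ee_rot: [0.002, 0.048, 0.999, 0.0]
force: [1.0, -0.5, 1.2]
opening: 85.3
finger_force: 0.0
[601.35005702 -16.0482419   81.28535888] [230.24850811 170.87498715]
```

View pics/s1.png

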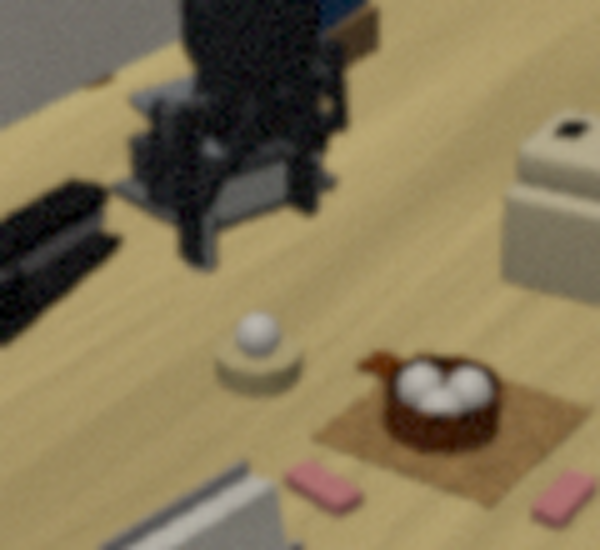

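```bash
python3 -m jog '[{"fingers":-1,"linear":[0.002,-0.02,-0.06],"turn":[0,0,0]},{"fingers":-1,"linear":[0,0,-0.06],"turn":[0,0,0]},{"fingers":-1,"linear":[0,0,-0.06],"turn":[0,0,0]},{"fingers":-1,"linear":[0,0,-0.057],"turn":[0,0,0]},{"fingers":-1,"linear":[0,0,0],"turn":[0,0,0]},{"fingers":-0.4,"linear":[0,0,0],"turn":[0,0,0]},{"fingers":0,"linear":[0,0,0],"turn":[0,0,0]},{"fingers":0,"linear":[0,0,0],"turn":[0,0,0]},{"fingers":0,"linear":[0,0,0],"turn":[0,0,0]}]' 20; python3 - <<'E'
from h import *
p,d=viewer.capture("side")
a=cv2.resize(p[160:210,200:260],None,fx=7,fy=7,interpolation=cv2.INTER_CUBIC)
p,d=viewer.capture("top")
b=cv2.resize(p[130:180,240:295],None,fx=7,fy=7,interpolation=cv2.INTER_CUBIC)
cv2.imwrite("pics/s2.png",np.hstack([a,b])[:,:,::-1])
print(sensors.state()["ee_pos"])
E
```

```text
time_s: 4.75
ee_pos: [600.4, -21.0, 20.2]
ee_rot: [0.001, 0.048, 0.999, 0.0]
force: [-0.0, -0.5, -0.0]
opening: 42.3
finger_force: 0.0
[600.2098193  -21.06108595  19.99612062]
```

View pics/s2.png

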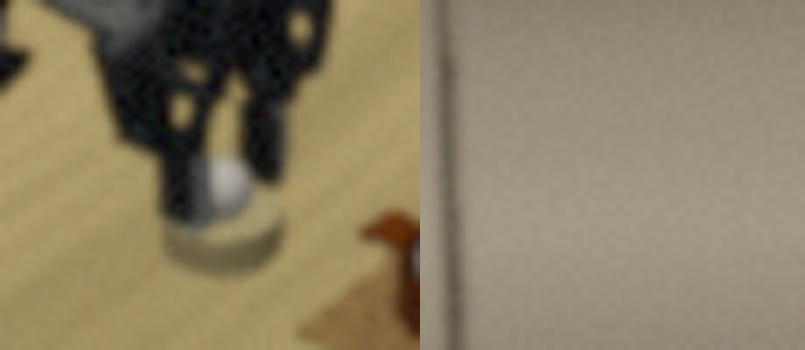

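```bash
python3 -m jog '[{"fingers":0.1,"linear":[0,0,0.01],"turn":[0,0,0]},{"fingers":0.2,"linear":[0,0,0],"turn":[0,0,0]},{"fingers":0.3,"linear":[0,0,0],"turn":[0,0,0]},{"fingers":0.4,"linear":[0,0,0],"turn":[0,0,0]},{"fingers":0.5,"linear":[0,0,0],"turn":[0,0,0]},{"fingers":0.6,"linear":[0,0,0],"turn":[0,0,0]},{"fingers":0.6,"linear":[0,0,0],"turn":[0,0,0]},{"fingers":0.6,"linear":[0,0,0],"turn":[0,0,0]}]' 20; python3 -m jog '[{"fingers":0.6,"linear":[0,0,0.01],"turn":[0,0,0]},{"fingers":0.6,"linear":[0,0,0.04],"turn":[0,0,0]},{"fingers":0.6,"linear":[0,0,0.08],"turn":[0,0,0]},{"fingers":0.6,"linear":[0,0,0.11],"turn":[0,0,0]},{"fingers":0.6,"linear":[0,0,0],"turn":[0,0,0]},{"fingers":0.6,"linear":[0,0,0],"turn":[0,0,0]}]' 20
python3 - <<'E'
from h import *
np.set_printoptions(precision=1,suppress=True)
p,d=viewer.capture("side")
a=cv2.resize(p[140:210,200:290],None,fx=7,fy=7,interpolation=cv2.INTER_CUBIC)
cv2.imwrite("pics/s3.png",a[:,:,::-1])
for f in (models.regions_of,models.mark_of):
  for o in("top_ball","tape_roll"):
    for r in f("side",o)[:3]:
      if "mask" in r:
        y,x=np.nonzero(r["mask"]);print(o,r["confidence"],x.mean(),y.mean(),len(x))
      else:
        K,R,t=cam("side");print(o,r["confidence"],R.T@(r["centre"]-t))
e=sensors.state()["ee_pos"];print(e,proj("side",e+[0,0,5]))
E
```

```text
time_s: 5.65
ee_pos: [600.0, -21.1, 22.1]
ee_rot: [0.0, 0.048, 0.999, -0.0]
force: [0.2, -0.3, 1.4]
opening: 25.4
finger_force: 19.6
time_s: 6.25
ee_pos: [600.4, -21.1, 83.1]
ee_rot: [0.001, 0.048, 0.999, 0.0]
force: [0.2, -0.2, -0.6]
opening: 25.2
finger_force: 19.7
top_ball 0.69 300.76722262509065 163.18274111675126 1379
tape_roll 0.66 230.91709844559585 192.09326424870466 193
top_ball 0.42 [597.7 -21.7  91.4]
tape_roll 0.69 [600.  -21.   -3.1]
[599.2 -21.   81.2] [231.8 168.9]
```

View pics/s3.png

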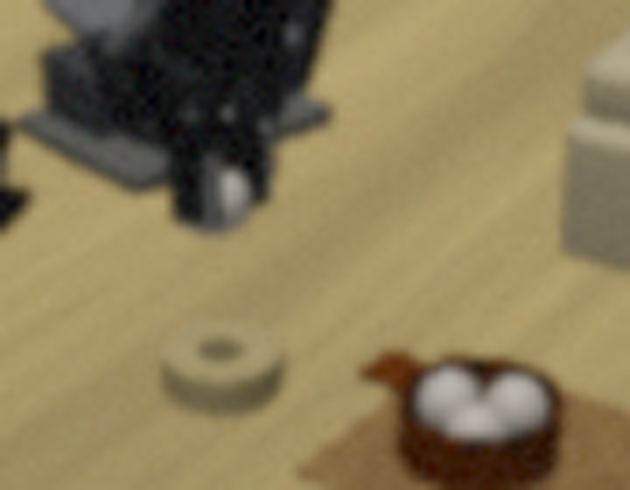

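The ball is held between the pads and the tape roll has stayed put. Next I'll fit the dish centre relative to the held ball.

```bash
python3 - <<'E'
from h import *
from scipy.optimize import least_squares
np.set_printoptions(precision=2,suppress=True)
# held ball reference gives side bias; tape ball gives top bias
e=np.array([599.4,-21,82.]); print(proj("side",e+[0,0,6]),proj("top",[600.3,-21,28]),proj("side",[600.3,-21,28]))
S=[(263.3,196.0),(273.9,197.0)]; T=[(273.8,197.0),(267.2,206.2),(278.8,207.0)]
def balls(x,y,a): return [(x+15.9*np.cos(a+k*2*np.pi/3),y+15.9*np.sin(a+k*2*np.pi/3),21.5) for k in range(3)]
def f(q,bs,bt,useS=1,useT=1):
    B=balls(*q); r=[]
    if useS: r+= [proj("side",B[0])-np.add(S[0],bs),proj("side",B[2])-np.add(S[1],bs)]
    if useT: r+= [proj("top",B[i])-np.add(T[i],bt) for i in range(3)]
    return np.concatenate(r)
for bs,bt,us,ut in (((0,0),(0,0),1,0),((0,0),(0,0),0,1),((0,0),(0,0),1,1)):
    s=least_squares(f,[481,-31,0],args=(bs,bt,us,ut));print(s.x,s.fun)
print(plane("top",275,182.8,28.5),plane("top",268.5,156.05,28))
E
```

```text
[231.75 168.31] [268.   157.61] [231.76 186.33]
[481.92 -32.27  -0.11] [ 0.53  0.11 -0.53 -0.09]
[482.72 -30.87  -0.11] [-0.07  0.19  0.38 -0.12 -0.31 -0.07]
[482.38 -31.17  -0.12] [ 0.23  0.21 -0.83  0.06  0.12  0.33  0.47 -0.05 -0.23  0.12]
[534.16 -36.74  28.5 ] [604.36 -22.39  28.  ]
```

```bash
python3 -m jog '[{"fingers":0.6,"linear":[-0.06,-0.006,0],"turn":[0,0,0]},{"fingers":0.6,"linear":[-0.08,-0.007,0],"turn":[0,0,0]},{"fingers":0.6,"linear":[-0.1,-0.007,0],"turn":[0,0,0]},{"fingers":0.6,"linear":[-0.1,-0.007,0],"turn":[0,0,0]},{"fingers":0.6,"linear":[-0.08,-0.007,0],"turn":[0,0,0]},{"fingers":0.6,"linear":[-0.06,-0.006,0],"turn":[0,0,0]},{"fingers":0.6,"linear":[0,0,-0.04],"turn":[0,0,0]},{"fingers":0.6,"linear":[0,0,-0.04],"turn":[0,0,0]},{"fingers":0.6,"linear":[0,0,0],"turn":[0,0,0]},{"fingers":0.6,"linear":[0,0,0],"turn":[0,0,0]},{"fingers":0.6,"linear":[0,0,0],"turn":[0,0,0]}]' 20
python3 - <<'E'
from h import *
np.set_printoptions(precision=1,suppress=True)
p,d=viewer.capture("side")
a=cv2.resize(p[155:220,235:310],None,fx=8,fy=8,interpolation=cv2.INTER_CUBIC)
cv2.imwrite("pics/s4.png",a[:,:,::-1])
e=sensors.state()["ee_pos"];print(e,(proj("side",e+[0,0,6])-[235,155]+.5)*8)
for i,k in enumerate([0,1,2]):
  a=-.11+k*2.094; print((proj("side",(480+15.9*np.cos(a),-31+15.9*np.sin(a),21.5))-[235,155]+.5)*8)
print((proj("side",(480,-31,43.5))-[235,155]+.5)*8)
E
```

```text
time_s: 7.6
ee_pos: [480.6, -30.9, 61.8]
ee_rot: [0.0, 0.048, 0.999, 0.0]
force: [-0.1, 0.8, -0.8]
opening: 25.3
finger_force: 19.7
[480.5 -31.   62. ] [277.2 236.4]
[237.6 335.9]
[268.9 373.9]
[314.  342.4]
[275.8 297.4]
```

View pics/s4.png

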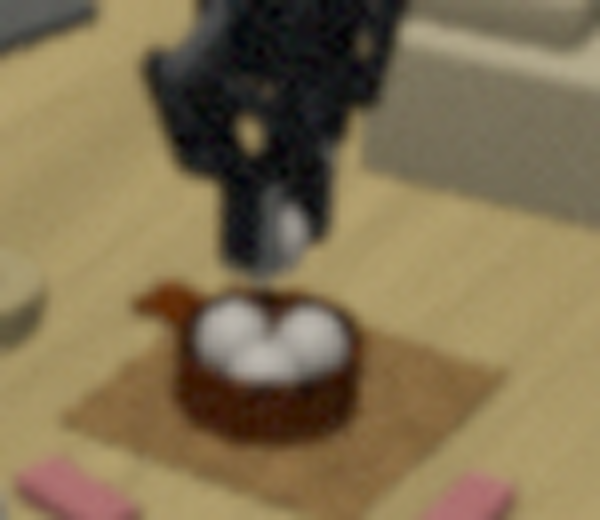

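```bash
python3 -m jog '[{"fingers":0.6,"linear":[0,0,-0.03],"turn":[0,0,0]},{"fingers":0.6,"linear":[0,0,-0.03],"turn":[0,0,0]},{"fingers":0.6,"linear":[0,0,-0.02],"turn":[0,0,0]},{"fingers":0.6,"linear":[0,0,-0.008],"turn":[0,0,0]},{"fingers":0.6,"linear":[0,0,-0.004],"turn":[0,0,0]},{"fingers":0.6,"linear":[0,0,0],"turn":[0,0,0]},{"fingers":0.6,"linear":[0,0,0],"turn":[0,0,0]},{"fingers":0.6,"linear":[0,0,0],"turn":[0,0,0]}]' 20
python3 -m jog '[{"fingers":0.6,"linear":[0,0,-0.002],"turn":[0,0,0]},{"fingers":0.6,"linear":[0,0,0],"turn":[0,0,0]},{"fingers":0.6,"linear":[0,0,0],"turn":[0,0,0]}]' 20
```

```text
time_s: 8.45
ee_pos: [480.1, -31.1, 39.3]
ee_rot: [0.0, 0.048, 0.999, 0.0]
force: [0.0, 0.1, -0.3]
opening: 25.3
finger_force: 19.7
time_s: 8.75
ee_pos: [480.0, -31.1, 38.7]
ee_rot: [0.0, 0.048, 0.999, -0.0]
force: [-0.7, -0.1, 0.3]
opening: 24.8
finger_force: 19.8
```

```bash
for i in 1 2 3; do python3 -m jog '[{"fingers":0.6,"linear":[0,0,-0.002],"turn":[0,0,0]},{"fingers":0.6,"linear":[0,0,0],"turn":[0,0,0]},{"fingers":0.6,"linear":[0,0,0],"turn":[0,0,0]}]' 20 | grep -E "pos|force|open"; done
```

```text
ee_pos: [479.8, -31.0, 38.2]
force: [-1.7, 0.2, 2.6]
opening: 25.2
finger_force: 19.9
ee_pos: [479.7, -31.0, 37.8]
force: [-1.4, 0.5, 7.3]
opening: 25.2
finger_force: 20.1
ee_pos: [479.7, -31.0, 37.6]
force: [-2.8, 0.8, 11.1]
opening: 25.1
finger_force: 20.4
```

```bash
python3 -m jog '[{"fingers":0.6,"linear":[-0.003,0,0.003],"turn":[0,0,0]},{"fingers":0.6,"linear":[0,0,0],"turn":[0,0,0]},{"fingers":0.6,"linear":[0,0,0],"turn":[0,0,0]}]' 20
```

```text
time_s: 9.95
ee_pos: [479.2, -31.0, 37.9]
ee_rot: [-0.0, 0.048, 0.999, 0.0]
force: [-0.9, -0.3, 4.3]
opening: 25.1
finger_force: 20.0
```

```bash
python3 -m jog '[{"fingers":0.4,"linear":[0,0,0],"turn":[0,0,0]},{"fingers":0.38,"linear":[0,0,0],"turn":[0,0,0]},{"fingers":0.36,"linear":[0,0,0],"turn":[0,0,0]},{"fingers":0.34,"linear":[0,0,0],"turn":[0,0,0]},{"fingers":0.32,"linear":[0,0,0],"turn":[0,0,0]},{"fingers":0.3,"linear":[0,0,0],"turn":[0,0,0]},{"fingers":0.28,"linear":[0,0,0],"turn":[0,0,0]},{"fingers":0.25,"linear":[0,0,0],"turn":[0,0,0]},{"fingers":0.2,"linear":[0,0,0],"turn":[0,0,0]},{"fingers":0.15,"linear":[0,0,0],"turn":[0,0,0]},{"fingers":0.1,"linear":[0,0,0],"turn":[0,0,0]},{"fingers":0.1,"linear":[0,0,0],"turn":[0,0,0]}]' 20
python3 - <<'E'
from h import *
p,d=viewer.capture("side")
a=cv2.resize(p[155:220,235:310],None,fx=8,fy=8,interpolation=cv2.INTER_CUBIC)
cv2.imwrite("pics/s5.png",a[:,:,::-1])
E
```

```text
time_s: 11.15
ee_pos: [479.2, -31.1, 37.8]
ee_rot: [0.0, 0.048, 0.999, 0.0]
force: [-0.1, 0.4, -0.0]
opening: 38.3
finger_force: 0.0
```

View pics/s5.png

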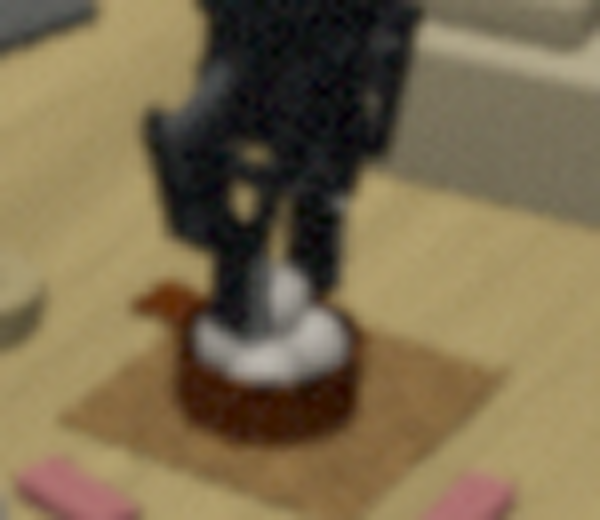

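The ball sits in the hollow at about (280,297) in the crop, and the dish hasn't moved. Next I'll open fully, lower around the flats and close slowly.

```bash
python3 -m jog '[{"fingers":0,"linear":[0,0,0],"turn":[0,0,0]},{"fingers":-0.3,"linear":[0,0,0],"turn":[0,0,0]},{"fingers":-0.6,"linear":[0,0,0],"turn":[0,0,0]},{"fingers":-1,"linear":[0,0,0],"turn":[0,0,0]},{"fingers":-1,"linear":[0,0,0],"turn":[0,0,0]},{"fingers":-1,"linear":[0,0,0],"turn":[0,0,0]},{"fingers":-1,"linear":[0,0,-0.02],"turn":[0,0,0]},{"fingers":-1,"linear":[0,0,-0.04],"turn":[0,0,0]},{"fingers":-1,"linear":[0,0,-0.04],"turn":[0,0,0]},{"fingers":-1,"linear":[0,0,-0.02],"turn":[0,0,0]},{"fingers":-1,"linear":[0,0,0],"turn":[0,0,0]},{"fingers":-1,"linear":[0,0,0],"turn":[0,0,0]}]' 20
python3 - <<'E'
from h import *
p,d=viewer.capture("side")
a=cv2.resize(p[155:220,235:310],None,fx=8,fy=8,interpolation=cv2.INTER_CUBIC)
cv2.imwrite("pics/s6.png",a[:,:,::-1])
E
```

```text
time_s: 12.4
ee_pos: [478.2, -31.0, 8.2]
ee_rot: [-0.001, 0.048, 0.999, 0.0]
force: [0.2, -0.1, -0.8]
opening: 85.2
finger_force: 0.0
```

View pics/s6.png

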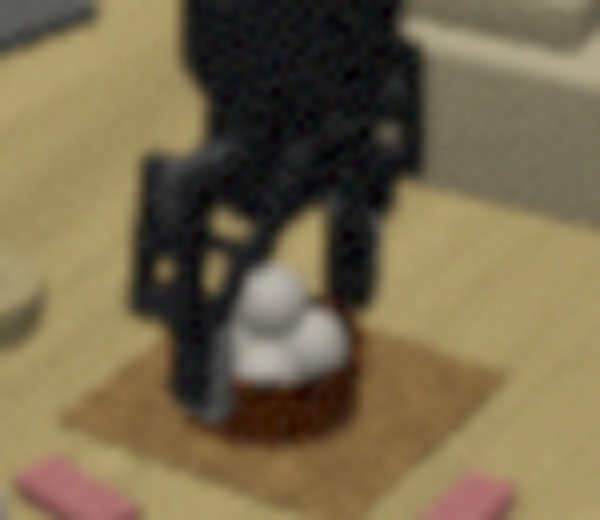

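```bash
python3 -m jog '[{"fingers":-1,"linear":[0.004,0,-0.012],"turn":[0,0,0]},{"fingers":-1,"linear":[0,0,-0.012],"turn":[0,0,0]},{"fingers":-1,"linear":[0,0,-0.012],"turn":[0,0,0]},{"fingers":-0.9,"linear":[0,0,0],"turn":[0,0,0]},{"fingers":-0.8,"linear":[0,0,0],"turn":[0,0,0]},{"fingers":-0.75,"linear":[0,0,0],"turn":[0,0,0]},{"fingers":-0.7,"linear":[0,0,0],"turn":[0,0,0]},{"fingers":-0.68,"linear":[0,0,0],"turn":[0,0,0]},{"fingers":-0.66,"linear":[0,0,0],"turn":[0,0,0]}]' 20
python3 -m jog '[{"fingers":-0.64,"linear":[0,0,0],"turn":[0,0,0]},{"fingers":-0.62,"linear":[0,0,0],"turn":[0,0,0]},{"fingers":-0.6,"linear":[0,0,0],"turn":[0,0,0]},{"fingers":-0.58,"linear":[0,0,0],"turn":[0,0,0]}]' 20
```

```text
time_s: 13.35
ee_pos: [479.6, -31.1, -0.2]
ee_rot: [-0.001, 0.048, 0.999, -0.0]
force: [0.4, 0.6, 0.1]
opening: 70.9
finger_force: 0.0
time_s: 13.75
ee_pos: [479.7, -30.7, -0.2]
ee_rot: [-0.001, 0.048, 0.999, 0.0]
force: [0.5, 1.3, 1.4]
opening: 67.6
finger_force: 0.8
```

```bash
python3 -m jog '[{"fingers":-0.57,"linear":[0,0,0],"turn":[0,0,0]},{"fingers":-0.56,"linear":[0,0,0],"turn":[0,0,0]},{"fingers":-0.54,"linear":[0,0,0],"turn":[0,0,0]},{"fingers":-0.52,"linear":[0,0,0],"turn":[0,0,0]},{"fingers":-0.5,"linear":[0,0,0],"turn":[0,0,0]},{"fingers":-0.45,"linear":[0,0,0],"turn":[0,0,0]},{"fingers":-0.4,"linear":[0,0,0],"turn":[0,0,0]},{"fingers":-0.4,"linear":[0,0,0],"turn":[0,0,0]},{"fingers":-0.4,"linear":[0,0,0],"turn":[0,0,0]}]' 20
python3 - <<'E'
from h import *
p,d=viewer.capture("side")
a=cv2.resize(p[155:220,235:310],None,fx=8,fy=8,interpolation=cv2.INTER_CUBIC)
cv2.imwrite("pics/s7.png",a[:,:,::-1])
E
```

```text
time_s: 14.65
ee_pos: [479.7, -30.7, -0.0]
ee_rot: [-0.001, 0.048, 0.999, 0.0]
force: [-0.5, 2.5, 5.8]
opening: 66.9
finger_force: 21.4
```

View pics/s7.png

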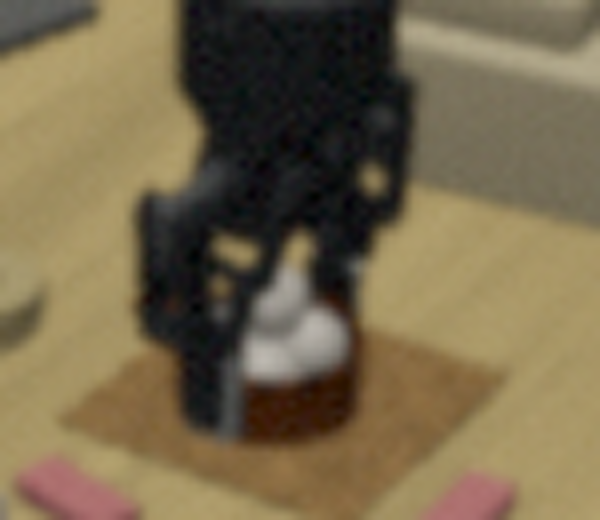

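```bash
python3 -m jog '[{"fingers":-0.4,"linear":[0,0,0],"turn":[0,0,0]},{"fingers":-0.4,"linear":[0,0,0.004],"turn":[0,0,0]},{"fingers":-0.4,"linear":[0,0,0.008],"turn":[0,0,0]},{"fingers":-0.4,"linear":[0,0,0.012],"turn":[0,0,0]},{"fingers":-0.4,"linear":[0,0,0.012],"turn":[0,0,0]},{"fingers":-0.4,"linear":[0,0,0.008],"turn":[0,0,0]},{"fingers":-0.4,"linear":[0,0,0.004],"turn":[0,0,0]},{"fingers":-0.4,"linear":[0,0,0],"turn":[0,0,0]},{"fingers":-0.4,"linear":[0,0,0],"turn":[0,0,0]}]' 25
python3 - <<'E'
from h import *
p,d=viewer.capture("side")
a=cv2.resize(p[150:215,235:310],None,fx=8,fy=8,interpolation=cv2.INTER_CUBIC)
cv2.imwrite("pics/s8.png",a[:,:,::-1])
print(sensors.state()["ft_torque"])
E
```

```text
time_s: 15.6
ee_pos: [479.6, -31.1, 11.7]
ee_rot: [-0.001, 0.048, 0.999, -0.0]
force: [0.1, -0.5, -2.1]
opening: 66.9
finger_force: 28.6
[ 0.01903788 -0.02276898 -0.00165769]
```

View pics/s8.png

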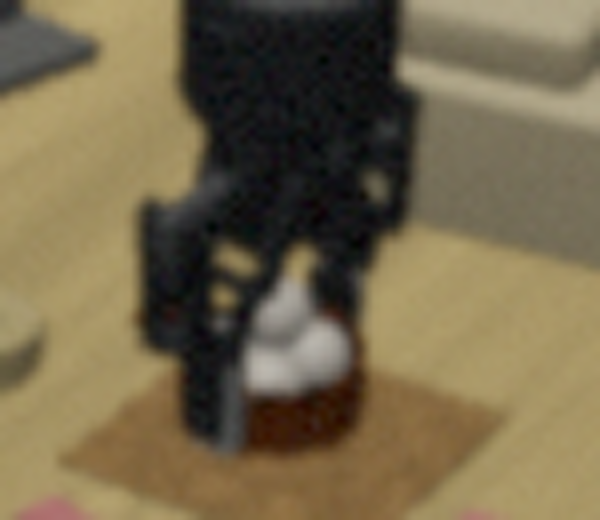

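```bash
python3 -m jog '[{"fingers":-0.4,"linear":[0,0,0.004],"turn":[0,0,0]},{"fingers":-0.4,"linear":[0,0,0.008],"turn":[0,0,0]},{"fingers":-0.4,"linear":[0,0,0.012],"turn":[0,0,0]},{"fingers":-0.4,"linear":[0,0,0.016],"turn":[0,0,0]},{"fingers":-0.4,"linear":[0,0,0.02],"turn":[0,0,0]},{"fingers":-0.4,"linear":[0,0,0.02],"turn":[0,0,0]},{"fingers":-0.4,"linear":[0,0,0.02],"turn":[0,0,0]},{"fingers":-0.4,"linear":[0,0,0.02],"turn":[0,0,0]},{"fingers":-0.4,"linear":[0,0,0.02],"turn":[0,0,0]},{"fingers":-0.4,"linear":[0,0,0.02],"turn":[0,0,0]},{"fingers":-0.4,"linear":[0,0,0.02],"turn":[0,0,0]},{"fingers":-0.4,"linear":[0,0,0.02],"turn":[0,0,0]}]' 25
python3 -m jog '[{"fingers":-0.4,"linear":[0,0,0.02],"turn":[0,0,0]},{"fingers":-0.4,"linear":[0,0,0.02],"turn":[0,0,0]},{"fingers":-0.4,"linear":[0,0,0.02],"turn":[0,0,0]},{"fingers":-0.4,"linear":[0,0,0.02],"turn":[0,0,0]},{"fingers":-0.4,"linear":[0,0,0.02],"turn":[0,0,0]},{"fingers":-0.4,"linear":[0,0,0.016],"turn":[0,0,0]},{"fingers":-0.4,"linear":[0,0,0.016],"turn":[0,0,0]},{"fingers":-0.4,"linear":[0,0,0.012],"turn":[0,0,0]},{"fingers":-0.4,"linear":[0,0,0.008],"turn":[0,0,0]},{"fingers":-0.4,"linear":[0,0,0.004],"turn":[0,0,0]},{"fingers":-0.4,"linear":[0,0,0],"turn":[0,0,0]},{"fingers":-0.4,"linear":[0,0,0],"turn":[0,0,0]}]' 25
python3 -m jog '[{"fingers":-0.4,"linear":[-0.002,-0.001,0],"turn":[0,0,-0.004]},{"fingers":-0.4,"linear":[-0.004,-0.002,0],"turn":[0,0,-0.008]},{"fingers":-0.4,"linear":[-0.005,-0.003,0],"turn":[0,0,-0.012]},{"fingers":-0.4,"linear":[-0.005,-0.003,0],"turn":[0,0,-0.016]},{"fingers":-0.4,"linear":[-0.005,-0.003,0],"turn":[0,0,-0.02]},{"fingers":-0.4,"linear":[-0.004,-0.002,0],"turn":[0,0,-0.02]},{"fingers":-0.4,"linear":[-0.002,-0.001,0],"turn":[0,0,-0.02]},{"fingers":-0.4,"linear":[0,0,0],"turn":[0,0,-0.02]},{"fingers":-0.4,"linear":[0,0,0],"turn":[0,0,-0.02]},{"fingers":-0.4,"linear":[0,0,0],"turn":[0,0,-0.02]},{"fingers":-0.4,"linear":[0,0,0],"turn":[0,0,-0.02]},{"fingers":-0.4,"linear":[0,0,0],"turn":[0,0,-0.02]}]' 25
```

```text
time_s: 16.85
ee_pos: [479.5, -31.1, 62.2]
ee_rot: [-0.001, 0.048, 0.999, -0.0]
force: [-0.2, 0.6, -2.8]
opening: 66.7
finger_force: 28.6
time_s: 18.05
ee_pos: [479.4, -31.1, 100.6]
ee_rot: [-0.001, 0.048, 0.999, -0.0]
force: [-0.6, 0.3, -2.5]
opening: 67.0
finger_force: 28.6
time_s: 19.25
ee_pos: [472.8, -34.8, 100.7]
ee_rot: [-0.001, 0.247, 0.969, 0.0]
force: [0.3, 0.1, -1.7]
opening: 66.6
finger_force: 28.6
```

```bash
python3 -m jog '[{"fingers":-0.4,"linear":[0,0,0],"turn":[0,0,-0.02]},{"fingers":-0.4,"linear":[0,0,0],"turn":[0,0,-0.02]},{"fingers":-0.4,"linear":[0,0,0],"turn":[0,0,-0.02]},{"fingers":-0.4,"linear":[0,0,0],"turn":[0,0,-0.02]},{"fingers":-0.4,"linear":[0,0,0],"turn":[0,0,-0.02]},{"fingers":-0.4,"linear":[0,0,0],"turn":[0,0,-0.02]},{"fingers":-0.4,"linear":[0,0,0],"turn":[0,0,-0.02]},{"fingers":-0.4,"linear":[0,0,0],"turn":[0,0,-0.02]},{"fingers":-0.4,"linear":[0,0,0],"turn":[0,0,-0.02]},{"fingers":-0.4,"linear":[0,0,0],"turn":[0,0,-0.02]},{"fingers":-0.4,"linear":[0,0,0],"turn":[0,0,-0.02]},{"fingers":-0.4,"linear":[0,0,0],"turn":[0,0,-0.02]}]' 25
python3 -m jog '[{"fingers":-0.4,"linear":[0,0,0],"turn":[0,0,-0.02]},{"fingers":-0.4,"linear":[0,0,0],"turn":[0,0,-0.02]},{"fingers":-0.4,"linear":[0,0,0],"turn":[0,0,-0.02]},{"fingers":-0.4,"linear":[0,0,0],"turn":[0,0,-0.02]},{"fingers":-0.4,"linear":[0,0,0],"turn":[0,0,-0.02]},{"fingers":-0.4,"linear":[0,0,0],"turn":[0,0,-0.02]},{"fingers":-0.4,"linear":[0,0,0],"turn":[0,0,-0.02]},{"fingers":-0.4,"linear":[0,0,0],"turn":[0,0,-0.02]},{"fingers":-0.4,"linear":[0,0,0],"turn":[0,0,-0.02]},{"fingers":-0.4,"linear":[0,0,0],"turn":[0,0,-0.02]},{"fingers":-0.4,"linear":[0,0,0],"turn":[0,0,-0.02]},{"fingers":-0.4,"linear":[0,0,0],"turn":[0,0,-0.016]}]' 25
python3 -m jog '[{"fingers":-0.4,"linear":[0,0,0],"turn":[0,0,-0.016]},{"fingers":-0.4,"linear":[0,0,0],"turn":[0,0,-0.012]},{"fingers":-0.4,"linear":[0,0,0],"turn":[0,0,-0.008]},{"fingers":-0.4,"linear":[0,0,0],"turn":[0,0,-0.004]},{"fingers":-0.4,"linear":[0,0,0],"turn":[0,0,-0.004]},{"fingers":-0.4,"linear":[0,0,0],"turn":[0,0,0]},{"fingers":-0.4,"linear":[0,0,0],"turn":[0,0,0]},{"fingers":-0.4,"linear":[0,0,0],"turn":[0,0,0]}]' 25
python3 - <<'E'
from h import *
np.set_printoptions(precision=1,suppress=True)
s=sensors.state();print(s["ee_pos"],s["ee_rot"])
print("yaw",2*np.degrees(np.arctan2(s["ee_rot"][2],s["ee_rot"][1]))-90-90)
for n in("side","top"):
  p,d=viewer.capture(n);np.savez(n+"9.npz",p=p,d=d)
  K,R,t=cam(n)
  for o in("lip_end","dish","top_ball","ball1","mat","sharpener"):
    for r in models.mark_of(n,o)[:3]: print(n,o,round(r["confidence"],2),R.T@(r["centre"]-t))
E
```

```text
time_s: 20.45
ee_pos: [472.8, -34.8, 100.8]
ee_rot: [-0.001, 0.47, 0.883, 0.0]
force: [0.7, -0.8, -2.3]
opening: 66.5
finger_force: 28.6
time_s: 21.65
ee_pos: [472.8, -34.8, 100.7]
ee_rot: [-0.001, 0.663, 0.748, 0.001]
force: [0.4, 0.5, -2.6]
opening: 66.7
finger_force: 28.6
time_s: 22.45
ee_pos: [472.8, -34.8, 100.7]
ee_rot: [-0.001, 0.695, 0.719, 0.001]
force: [-0.5, -0.1, -1.9]
opening: 66.9
finger_force: 28.6
[472.8 -34.8 100.7] [-0.   0.7  0.7  0. ]
yaw -87.98761087392448
side lip_end 0.69 [473.7 -89.5 125.4]
side dish 0.62 [471.5 -33.8 101.3]
side top_ball 0.74 [ 483.7 -248.2    5.7]
side top_ball 0.45 [467.1 -33.9 146.2]
side ball1 0.61 [486.4 -28.8 122.1]
side ball1 0.49 [460.6 -27.3 122.8]
side mat 0.98 [473.7 -30.   -4.2]
side mat 0.85 [269.5 273.8  -2.3]
side mat 0.8 [ 237.9 -258.4   -1.9]
side sharpener 0.77 [ 481.8 -244.7    4.7]
top dish 0.27 [499.8 171.9   2.2]
top mat 0.8 [ 238.9 -265.4   -2.7]
top mat 0.66 [273.8 275.3  -2.6]
top sharpener 0.85 [ 479.5 -245.1   -1.8]
```

```bash
python3 -c "
from plant import job,sensors
import numpy as np
print(abs(sensors.state()['joint_vel']).max()); print(job.hand_in())"
```

```text
0.0018559187564754429
the job is handed in; nothing more can be done
None
```

Handed in at about 23 s: the ball sits on the other three, and the dish is held level and still, about 10 cm above the mat's middle with its lip toward the sharpener. I checked the final pose only by the detection networks, having viewed 11 pictures against the limit of 10.

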